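Slide the sensor carrier round its bent guide rod until it latches

ROBOT

A 6-joint arm with a two-finger parallel gripper is mounted at the origin on the work surface. World frame = base frame: x ahead of the robot, y to its left, z up, the work surface at z = 0. Lengths are in mm, angles in rad, forces in N, time in s.
With the tool pointing down it reaches from about 375 to 750 mm from the base axis. Payload 9 kg.
Tool frame: the origin (TCP) lies on the centre line of the jaws, within the pads' length; the fingertips stand 22 mm ahead of it and the grasp point (between the pads) lies 3 mm ahead of it; z points along the fingers, y is the line along which they close (so a half turn about z gives the same grasp; the last joint's range is limited). The gripper opens to 85 mm and grips with 20 to 120 N. Pads are 22 mm wide; open, the fingers measure 114 mm over their backs; the gripper's body (76 mm by 85 mm) begins 54 mm behind the grasp point. The pads swing forward as they close: fully open they stand 13 mm farther back than shut.
Start: joints at [1.13, 0.104, 0.097, 1.564, 0, 1.353], TCP at [132.578, 585.199, 253.331] pointing down, gripper open.
Joint ranges: [-2.99, 2.99], [-0.84, 1.86], [-1.1, 1.16], [-1.84, 2.11], [-1.51, 1.56], [-3.14, 3.14]. Speed limits (rad/s): [2.22, 2.22, 2.57, 3.14, 3.14, 3.14].

INTERFACE

Orientations are given as a unit quaternion [w, x, y, z].
In Python, from bench import env, viewer, finish_job, search_frame, regions_of gives the robot as it stands. The module is installed in compiled form; this text tells all that it offers.
- The arm moves only by the tool arm_command, never from a script. Its argument "motion" is a list of rows, each an object of numbers: "tx", "ty", "tz": the shift along the world's x, y, z in cm; "yaw": the turn about the world's z in rad. In form: [{"tx": .., "ty": .., "tz": .., "yaw": ..}, ...]. A call has 1 to 5 rows; each row is the pose to reach, as a shift and turn from the pose commanded when the call began; what a row does not reach only later rows make up. A row lasts 1/10 s, in which the tool goes at most 50 mm and 8.59 degrees, less where a joint would pass 70% of its speed; a pose out of reach is approached as far as the arm can. A call with a gripper value outside its range is refused whole. "jaw" is the opening in per cent of the stroke, from 0 (shut) to 100 (fully open), set as the call begins (left out, the last holds). The fingers move at their own pace and stop on an object; "newtons" is the grip in N (left out, the last holds). Time passes only in rows, so rows that repeat a pose let the fingers close. It gives the time, the measured TCP pose, the force, the opening and the grip force at its end, in the units of the state.
- env.state(): the state, without advancing time (a new reading comes with each control period).
- viewer.grab_frame(name): name is "side" or "top"; returns a dict with "image" (420x560x3 uint8, red, green, blue), "vertical_fov" (degrees; the focal length in pixels is half the picture's height over the tangent of half this angle, whatever the lens; pixels are square), "cx", "cy" (the principal point, pixels), "eye" and "attitude" of the camera in the world. Camera axes: x right, y up, looking along -z (the intrinsics and any distortion apply to the point x, -y, -z); pixel columns grow to the right and rows downward; lengths in mm; the calibration is good to about 2 mm. A picture is of the moment at which its call begins. There is no depth.
- finish_job(): hands the job in; it is judged then, once.
Trained networks look in the newest picture that a camera, given by its name, has taken for a name from the list of things; names that differ only in an ending like _2 or _b are one class to them, and where a whole thing is asked for, a point or a joint stands for the part that bears it (a point fixed in the world has none). Each returns a list of dicts, best first, with "score" (0 to 1); they miss things now and then, are a little off and sometimes report something else, mostly with a low value. They report only what shows in the picture. A call takes as long as a camera call. They do not tell look-alikes from the thing itself.
- search_frame(name, camera): "box" ([left, top, right, bottom] in pixels, round what is visible of it).
- regions_of(name, camera): "pixels" (420x560 bool, what is visible of it) and "box" ([left, top, right, bottom] in pixels, round what is visible of it).
The state is a dict: "time_s": time; "joint_positions": joint angles; "joint_vel": joint speeds; "joint_efforts": joint torques, N m; "position": TCP position; "eef_rot": TCP orientation; "wrist_force": force on the tool from outside, world axes, zero at the start; "wrist_torque": the same for the moment, N m; "grip_width": finger opening in mm; "grasp_force": force on a finger pad.
Only numpy, scipy, OpenCV 4.12 (cv2) and the standard library are available. Lean on these libraries where they do the work, as an engineer would, in place of code of your own. Each camera call takes 0.05 s, during which the arm holds its last target. There are 200 camera calls.

TASK

Pick up the bored sensor carrier, thread it onto the free end of the bent guide rod on the chamber lid with its lens facing the inside of the bend, and slide it gently round the bend, turning it to follow the rod, until it is fully home against the stop collar and the sprung latch arm has snapped in behind it. Let go and leave it there, do not force it against the rod, and leave the other things on the bench where they are.

Things in the scene. Friction and masses are not known exactly. Their poses are not given: they have to be found in the camera images.
- carrier: Sensor carrier, loose, 140 to 240 g, upright on the bench: white block 24 (x) x 40 (y) x 36 mm high on a 10 mm steel foot of the same outline; a grip tab, 24 along x by 12 thick in y, stands on the middle of its top, 46 to 82 mm above the underside; black lens barrel, 18 mm thick, 18 long, on the +y side. Origin: centre of the underside, z up. Low centre of mass: let go on the rod it hangs upright.
- carrier_bore (a point): Centre of the carrier's through bore, 13 mm diameter, along the carrier's x, 28 mm above the underside; axes as the carrier's. Threaded and travelling home in its +x direction, the carrier has its lens on the inside of the bend.
- carrier_lens (a point): Centre of the lens face, 38 mm out on the carrier's +y side, 24 mm above the underside.
- rail: Chamber lid fixed to the bench: plate 200 x 220 x 12 mm with a low round viewport and, over it, a level steel guide rod, 10 mm thick, axis 85 mm above the bench. Origin: on the bench under the bend's centre, z up. Along the rod in this frame (mm): free tip x 130, y -45; straight along +y to y 0; bends 90 degrees left about the origin to x 0, y 130; then straight along -x into the stop.
- rail_tip (a point): Tip of the rod's free end, on its axis; axes as the rail's; the bore goes on along +y. The first 15 mm taper, 5 to 10 mm thick. The rod is hand-bent: the two ends are true but between them it strays smoothly from the 130 mm circle, sideways only, by up to about 15 mm, and its direction by up to about 13 degrees, so follow it by feel, side forces well under 25 N.
- rail_home (a point): Where the bore centre is when the carrier is fully home, on the rod axis; axes as the rail's; the carrier's +x then points along the rail's -x. The stop collar (24 mm diameter) has its face 12 mm beyond; behind it a post 30 mm wide, 24 deep, top 95 mm above the bench.
- latch_arm (a joint): Sprung latch arm of dark steel bar, 6 mm thick, at rod height on the outer side of the home end. 0 = shut; the carrier pushes it outward (by about 0.05 rad) over its last 30 mm, with an extra push of roughly 3 to 10 N along the rod, then it snaps back to near 0 behind the carrier's rear face. Home, the carrier has about 1 mm of play.
- screw_pot: Small open aluminium pot, 44 mm across, 30 mm high, on a corner of the chamber lid; leave alone. Origin: centre of its underside.
- centring_ring: Loose steel ring lying flat, 52 mm outside, 36 mm bore, 10 mm thick; leave alone. Origin: centre of its underside.
- dish: Clear plastic dish, 90 mm across, 16 mm high; leave alone. Origin: centre of its underside.
- wash_bottle: White plastic bottle, 66 mm diameter, 160 mm tall; leave alone. Origin: centre of its underside.
- wrench: Steel wrench lying flat; leave alone.
- blank_flange: Solid steel disc flange, 70 mm diameter, 16 mm high; leave alone. Origin: centre of its underside.
Not all that is in view belongs to the job. What is shaped like the carrier but orange or yellow is not meant.

How it is judged (in metres and radians):
On the way:
1. the carrier is threaded on the straight free end of the rod (y of carrier_bore in the frame of rail between -0.035 and 0.03 m and x of carrier_bore in the frame of rail between 0.124 and 0.136 m and z of carrier_bore in the frame of rail between 0.081 and 0.089 m), for 0.1 s.
At the end, for the whole second after the job is handed in: the carrier's bore centre is within 5 mm of the home point and at most 2.5 mm short of it along the rod, in line with the rod within 0.2 rad, lens towards the inside of the bend, upright within 0.3 rad, the latch arm back within 0.03 rad of shut, the carrier at rest and released (distance between carrier_bore and rail_home below 0.005 m and x of carrier_bore in the frame of rail below 0.0025 m and angle between the x axis of carrier and the x axis of rail, either way round below 0.2 rad and y of carrier_lens in the frame of rail below 0.11 m and angle between carrier's own z axis and vertical below 0.3 rad and value of joint latch_arm below 0.03 rad and linear speed of carrier below 0.02 m/s); the robot touches nothing.
It fails at once if on the straight or the bend, before the latch, the carrier is pressed against the rod with more than 25 N (contact force between carrier and rail above 25 N and x of carrier_bore in the frame of rail above 0.055 m).
It fails at once if the carrier is forced past the latch or against the stop with more than 80 N (contact force between carrier and rail above 80 N).
It fails at once if the robot knocks the rod or lid with more than 20 N (contact force between any of the fingers, the arm and rail above 20 N).
It fails at once if another thing on the bench is pushed more than 30 mm (distance of any of screw_pot, centring_ring, dish, wash_bottle, wrench, blank_flange from where it was at the start of the episode above 0.03 m).
It also fails if it takes over 72 s, if anything falls off the work surface, if the arm or the gripper's body presses on something with over 40 N, if the wrist force passes 120 N, or if a joint passes its speed limit or range.

## Working session

There is one attempt and no reset: what is moved stays moved. The work goes in short steps, Python scripts to look and compute and a tool call to move; the robot and the scene stay as the last step left them, time stands still between calls to the robot, and variables do not carry over. Pictures are saved under pics/ and viewed, at most 10 in all, crops included, and the job is handed in when it is done.

Besides the shell and the picture viewer there is one more tool, called after "Request:" by a JSON object that holds its "api" and its "payload", one argument or row to a line. arm_command: Moves the arm, as the interface text tells. Its arguments: {"type":"object","properties":{"motion":{"type":"array"},"jaw":{"type":"number"},"newtons":{"type":"number"}},"required":["motion"]}

```bash
mkdir -p pics; cat > h.py <<'E'
import numpy as np, cv2
from scipy.spatial.transform import Rotation as R
from bench import env, viewer, finish_job, search_frame, regions_of
def cam(f):
    h=f["image"].shape[0]; fl=h/2/np.tan(np.radians(f["vertical_fov"])/2)
    q=np.array(f["attitude"],float); 
    Rm=R.from_quat([q[1],q[2],q[3],q[0]]).as_matrix() if q.size==4 else q.reshape(3,3)
    return fl,f["cx"],f["cy"],np.array(f["eye"],float),Rm
def proj(f,P):
    fl,cx,cy,e,Rm=cam(f); c=(np.atleast_2d(P)-e)@Rm
    return np.c_[cx+fl*c[:,0]/-c[:,2], cy-fl*c[:,1]/-c[:,2]]
def atz(f,uv,z):
    fl,cx,cy,e,Rm=cam(f); uv=np.atleast_2d(uv)
    d=np.c_[(uv[:,0]-cx)/fl,-(uv[:,1]-cy)/fl,-np.ones(len(uv))]@Rm.T
    return e+d*((z-e[2])/d[:,2])[:,None]
E
python3 - <<'E'
from h import *
for n in("top","side"):
    f=viewer.grab_frame(n); cv2.imwrite(f"pics/{n}0.png",f["image"][:,:,::-1])
    print(n,{k:v for k,v in f.items() if k!="image"})
    for t in("carrier","rail","latch_arm","screw_pot","wash_bottle"):
        for r in search_frame(t,n)[:3]: print(t,round(r["score"],2),np.round(r["box"]))
print(env.state())
E
```

```text
top {'vertical_fov': 47.129765581449576, 'cx': 280.6435267667671, 'cy': 207.6764845794558, 'eye': array([ 242.09479066,  -32.35065845, 1667.61864075]), 'attitude': array([ 0.70447057,  0.06548155, -0.05754969, -0.70435887])}
carrier 0.65 [368. 218. 378. 241.]
carrier 0.54 [364. 202. 380. 212.]
rail 0.82 [215. 164. 295. 248.]
latch_arm 0.42 [366. 199. 382. 209.]
screw_pot 0.64 [259. 227. 273. 244.]
wash_bottle 0.8 [130. 229. 155. 249.]
side {'vertical_fov': 47.481681848458585, 'cx': 280.7734476830906, 'cy': 209.28106365955847, 'eye': array([-387.921296  , -885.15108169,  765.26991319]), 'attitude': array([ 0.7905832 ,  0.46644172, -0.20086139, -0.34214767])}
carrier 0.79 [338. 256. 358. 288.]
carrier 0.74 [360. 238. 378. 270.]
carrier 0.68 [372. 260. 398. 295.]
rail 0.68 [226. 180. 316. 241.]
latch_arm 0.4 [356. 241. 378. 270.]
screw_pot 0.53 [235. 219. 250. 234.]
wash_bottle 0.76 [150. 148. 171. 194.]
{'time_s': 0.6, 'joint_positions': array([ 1.13024866e+00,  1.04086653e-01,  9.72833264e-02,  1.56388811e+00,
       -1.14766467e-05,  1.35310702e+00]), 'joint_vel': array([ 8.58795431e-04,  1.21086567e-03,  1.26145704e-03,  1.46845390e-03,
       -8.95794418e-05, -1.58870261e-03]), 'joint_efforts': array([-5.65333066e-04, -5.56481445e+01,  5.03563643e+01,  9.07006397e-04,
       -4.43592608e-04,  1.92504751e-05]), 'position': array([132.61040586, 585.18968477, 253.32932112]), 'eef_rot': array([2.23802673e-05, 1.11198729e-01, 9.93798189e-01, 4.77732496e-05]), 'wrist_force': array([0.26480179, 0.92878685, 0.3468882 ]), 'wrist_torque': array([0.01917357, 0.02175322, 0.01046531]), 'grasp_force': 0.0, 'grip_width': 85.1886509022819}
```

View pics/top0.png

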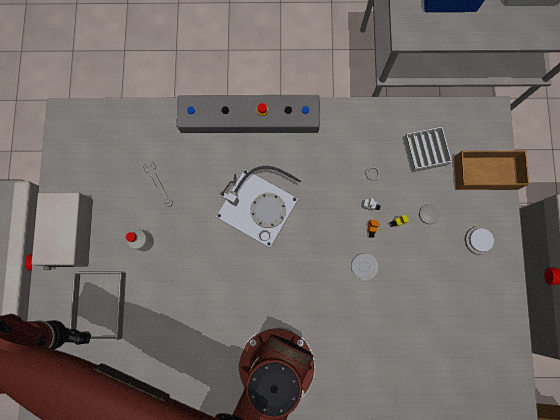

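View pics/side0.png

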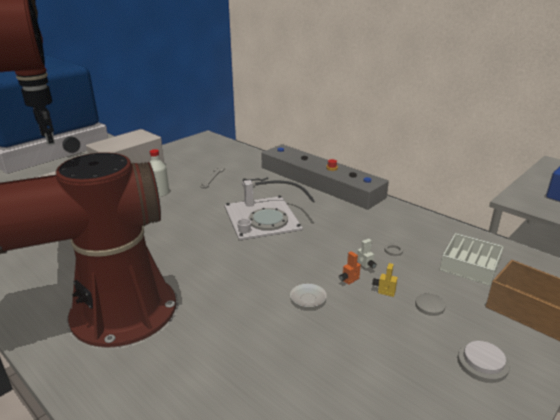

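The top view shows a white block at (371,204), an orange one at (373,228) and a yellow one at (400,221). Only the white one fits the carrier. I'll enlarge it and the rail to confirm.

```bash
python3 - <<'E'
from h import *
t=cv2.imread("pics/top0.png"); s=cv2.imread("pics/side0.png")
a=cv2.resize(t[155:255,205:305],(400,400),interpolation=cv2.INTER_CUBIC)
b=cv2.resize(t[190:240,355:415],(400,333),interpolation=cv2.INTER_CUBIC)
c=cv2.resize(s[170:245,220:320],(400,300),interpolation=cv2.INTER_CUBIC)
d=cv2.resize(s[235:300,335:405],(290,269),interpolation=cv2.INTER_CUBIC)
o=np.zeros((600,800,3),np.uint8); 
o[:300,:400]=cv2.resize(a,(400,400))[:300]; o[:400,:400]=a; o[:300,400:]=c
o[300:,400:]=0; o[400:600,:240]=cv2.resize(b,(240,200)); o[300:569,410:700]=d
cv2.imwrite("pics/crop.png",o)
E
```

```text
(no output)
```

View pics/crop.png

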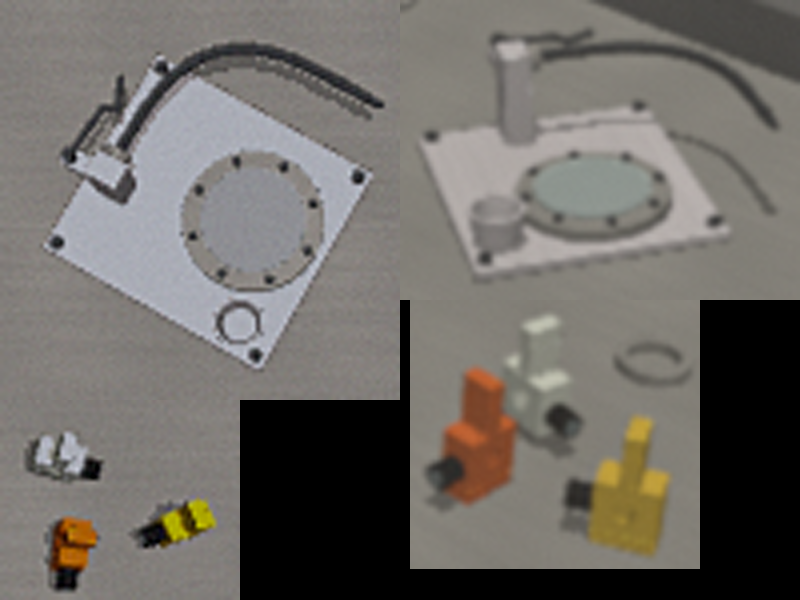

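The crop confirms the white carrier. At top (371,204) its lens points right and slightly down, roughly along world -y. The orange and yellow blocks are look-alikes. Next I'll fit the poses.

```bash
cat >> h.py <<'E'
def tri(f1,u1,f2,u2):
    A=[];b=[]
    for f,u in((f1,u1),(f2,u2)):
        e=cam(f)[3]; d=atz(f,u,0.)[0]-e; d/=np.linalg.norm(d); M=np.eye(3)-np.outer(d,d); A.append(M); b.append(M@e)
    return np.linalg.lstsq(np.vstack(A),np.concatenate(b),rcond=None)[0]
E
python3 - <<'E'
from h import *
np.set_printoptions(suppress=True,precision=1)
f=viewer.grab_frame("top"); g=viewer.grab_frame("side")
o=np.array([205,155])
C=np.array([[162,58],[372,177],[262,368],[45,245]])/4+o
Cw=atz(f,C,12.); print("plate",Cw[:,:2], np.linalg.norm(np.diff(Cw,axis=0),axis=1))
ey=(Cw[0]-Cw[1]+Cw[3]-Cw[2])[:2]; ex=(Cw[0]-Cw[3]+Cw[1]-Cw[2])[:2]
print("yaw y,x",np.arctan2(-ey[0],ey[1]),np.arctan2(ex[1],ex[0]))
yaw=np.arctan2(-ey[0],ey[1])/2+np.arctan2(ex[1],ex[0])/2
tip=tri(f,[300.2,181.2],g,[313.9,201.9]); tz=atz(f,[300.2,181.2],85.)[0]; print("tip",tip,tz,atz(g,[313.9,201.9],85.)[0])
rot=np.array([[np.cos(yaw),-np.sin(yaw)],[np.sin(yaw),np.cos(yaw)]])
org=tz[:2]-rot@[130,-45]; print("yaw",yaw,"org",org,"plate centre in rail",(Cw[:,:2]-org)@rot)
P=np.array([[381,105],[330,78],[285,57],[245,50],[210,56],[175,78],[150,105],[132,130],[120,147]])/4+o
print("rod in rail",(atz(f,P,85.)[:,:2]-org)@rot)
# carrier: white mask
for n,F in(("top",f),("side",g)):
    for r in regions_of("carrier",n):
        m=r["pixels"]; print(n,r["score"],r["box"],F["image"][m].mean(0))
        if n=="top":
            im=F["image"].astype(int); w=m&(im.min(2)>150)
            yx=np.argwhere(w); 
            if len(yx)>5: print(" white c",yx.mean(0)[::-1], cv2.minAreaRect(yx[:,::-1].astype(np.float32)))
im=f["image"]
z=16; cr=im[192:218,358:386]; print(cr.min(2))
E
```

```text
plate [[671.  111.2]
 [563.4 -74.3]
 [396.   21.2]
 [503.3 210.9]] [214.4 192.7 217.9]
yaw y,x -0.5201447198750205 -0.5277137168213675
tip [612.  -80.5  82.5] [611.2 -80.2  85. ] [608.9 -83.6  85. ]
yaw -0.5239292183481941 org [521.1  23.8] plate centre in rail [[  86.1  150.6]
 [  85.7  -63.8]
 [-107.   -64.8]
 [-109.   153.1]]
rod in rail [[129.9 -45.2]
 [128.8   3.7]
 [125.6  45.8]
 [114.   78.2]
 [ 94.7 101.3]
 [ 63.4 117.2]
 [ 32.8 123.5]
 [  6.7 125.6]
 [-10.9 126.8]]
top 0.64 [393.9, 214.6, 405.6, 230.5] [111.8 104.5   9.2]
top 0.6 [370.3, 219.3, 379.5, 240.6] [116.1  63.6  11. ]
top 0.53 [365.4, 202.5, 379.6, 209.7] [116.6 118.3 120.8]
 white c [370.6 203.2] ((369.5, 203.5), (7.0, 11.0), 90.0)
top 0.26 [217.3, 169.3, 301.6, 250.9] [146.  146.8 152.8]
 white c [252.3 206.6] ((254.74615478515625, 206.06924438476562), (66.35858917236328, 56.43581008911133), 29.74488067626953)
side 0.87 [356.9, 238.3, 377.9, 270.5] [123.5 122.7 112.6]
side 0.65 [338.5, 253.6, 358.0, 287.3] [126.   76.5  51.8]
side 0.59 [374.6, 260.3, 396.2, 293.5] [136.8 115.9  53.2]
[[122 122 122 122 121 119 123
[... 2313 characters left out ...]
121 126 122 122 122 125 126 126 124 122 122 122 124 124 121 119 121 120
  123 120 119 119 116 118 120 118 114 122]
 [127 126 125 131 130 126 130 127 124 123 130 126 126 124 118 125 125 120
  121 119 113 118 121 123 118 120 121 119]
 [127 127 126 119 121 126 120 126 120 123 126 118 120 121 122 121 124 118
  117 122 122 117 121 117 122 121 122 119]
 [128 127 126 122 128 127 128 123 129 129 122 122 120 125 125 122 123 125
  122 124 126 121 122 121 120 121 120 120]
 [126 129 125 127 124 132 126 124 130 123 127 127 128 128 125 126 124 120
  123 121 124 119 123 119 121 123 123 120]
 [126 126 125 127 131 127 127 127 124 126 125 124 127 124 127 125 122 118
  120 123 121 123 125 123 117 118 122 120]]
```

```bash
cat > fit.py <<'E'
from h import *
from scipy.optimize import minimize
np.set_printoptions(suppress=True,precision=1)
def boxp(x0,x1,y0,y1,z0,z1): return np.array([[x,y,z] for x in(x0,x1) for y in(y0,y1) for z in(z0,z1)],float)
a=np.linspace(0,6.283,17)[:-1]
lens=np.vstack([np.c_[9*np.cos(a),np.full(16,y),24+9*np.sin(a)] for y in(20,38)])
parts=[boxp(-12,12,-20,20,0,46),boxp(-12,12,-6,6,46,82),lens]
def sil(F,p,S=4,crop=(0,0,560,420)):
    x,y,t=p; c,s=np.cos(t),np.sin(t); m=np.zeros(((crop[3]-crop[1])*S,(crop[2]-crop[0])*S),np.uint8)
    for P in parts:
        W=np.c_[x+c*P[:,0]-s*P[:,1],y+s*P[:,0]+c*P[:,1],P[:,2]]
        uv=(proj(F,W)-crop[:2]+.5)*S
        cv2.fillConvexPoly(m,cv2.convexHull(uv.astype(np.float32)).astype(np.int32),1)
    return cv2.resize(m.astype(np.float32),None,fx=1/S,fy=1/S,interpolation=cv2.INTER_AREA)
E
python3 - <<'E'
from fit import *
f=viewer.grab_frame("top"); g=viewer.grab_frame("side")
for n,F,t,l in(("top",f,(371.75,199.5),(379.3,207.3)),("side",g,(366.6,241),(373.6,264.9))):
    print(n,atz(F,t,82.)[0],atz(F,l,24.)[0])
print("tri",tri(f,(371.75,199.5),g,(366.6,241)),tri(f,(379.3,207.3),g,(373.6,264.9)))
ct=(350,185,392,225); cs=(345,228,395,280)
def obs(F,c,n):
    im=F["image"][c[1]:c[3],c[0]:c[2]].astype(int); mn=im.min(2); 
    m=(mn>138)|(mn<40)
    if n=="side":
        r=[r for r in regions_of("carrier","side") if abs(r["box"][0]-357)<5][0]; m=r["pixels"][c[1]:c[3],c[0]:c[2]]
    return m.astype(float)
viewer.grab_frame("side")
ot=obs(f,ct,"top"); os_=obs(g,cs,"side")
def cost(p,w=(1,1)):
    return w[0]*np.abs(sil(f,p,8,ct)-ot).sum()+w[1]*np.abs(sil(g,p,8,cs)-os_).sum()
t0=tri(f,(371.75,199.5),g,(366.6,241)); l0=tri(f,(379.3,207.3),g,(373.6,264.9)); d=(l0-t0)[:2]
yaw=np.arctan2(-d[0],d[1]); print("yaw0",yaw)
for w in((1,1),(1,0),(0,1)):
    best=min((minimize(cost,[t0[0],t0[1],yaw+dy],args=(w,),method="Nelder-Mead",options=dict(initial_simplex=np.array([t0[0],t0[1],yaw+dy])+np.array([[0,0,0],[8,0,0],[0,8,0],[0,0,.3]]))) for dy in(-.4,-.2,0,.2,.4)),key=lambda r:r.fun)
    print(w,best.x.round(3),best.fun)
E
```

```text
top [ 548.7 -319.2   82. ] [ 532.4 -354.9   24. ]
side [ 539.5 -322.    82. ] [ 533.3 -354.3   24. ]
tri [ 548.4 -318.7   76.8] [ 532.3 -354.8   24.8]
yaw0 2.72220645385352
(1, 1) [ 542.9 -320.1    2.7] 181.078125
(1, 0) [ 546.2 -320.8    2.7] 128.234375
(0, 1) [ 541.2 -320.9    2.7] 46.171875
```

Request:
{"api": "arm_command", "payload": {
  "motion": [
    {"tx":3.5,"ty":-3.5},
    {"tx":7,"ty":-7},
    {"tx":10.5,"ty":-10.5},
    {"tx":14,"ty":-14},
    {"tx":17.5,"ty":-17.5}
  ],
  "jaw": 45,
  "newtons": 40
}}

```text
validation failed for argument at $.mo...
```

Request:
{"api": "arm_command", "payload": {
  "motion": [
    {"tx":2.8,"ty":-4,"yaw":-0.04},
    {"tx":5.6,"ty":-8,"yaw":-0.08},
    {"tx":8.4,"ty":-12,"yaw":-0.12},
    {"tx":11.2,"ty":-16,"yaw":-0.16},
    {"tx":14,"ty":-20,"yaw":-0.2}
  ]
}}

```text
validation failed for argument at $.mo...
```

Request:
{"api": "arm_command", "payload": {
  "motion": [
    {"tx":1,"ty":-4.8},
    {"tx":2,"ty":-9.6},
    {"tx":3,"ty":-14.4},
    {"tx":4,"ty":-19.2},
    {"tx":5,"ty":-24}
  ]
}}

```text
validation failed for argument at $.mo...
```

Request:
{"api": "arm_command", "payload": {
  "motion": [
    {"tx":1,"ty":-4.8},
    {"tx":2,"ty":-9.6},
    {"tx":3,"ty":-14.4},
    {"tx":4,"ty":-19.2},
    {"tx":4.6,"ty":-24}
  ]
}}

```text
validation failed for argument at $.mo...
```

Request:
{"api": "arm_command", "payload": {
  "motion": [
    {"tx":3.5,"ty":-3.5,"tz":0,"yaw":0},
    {"tx":7,"ty":-7,"tz":0,"yaw":0},
    {"tx":10.5,"ty":-10.5,"tz":0,"yaw":0},
    {"tx":14,"ty":-14,"tz":0,"yaw":0},
    {"tx":17.5,"ty":-17.5,"tz":0,"yaw":0}
  ],
  "jaw": 45,
  "newtons": 40
}}

```text
time_s: 1.5
position: [308.6, 408.7, 253.5]
eef_rot: [0.0, 0.111, 0.994, 0.0]
wrist_force: [1.3, -0.0, -0.6]
grip_width: 38.0
grasp_force: 0.0
```

Request:
{"api": "arm_command", "payload": {
  "motion": [
    {"tx":2.8,"ty":-4,"tz":0,"yaw":-0.04},
    {"tx":5.6,"ty":-8,"tz":0,"yaw":-0.08},
    {"tx":8.4,"ty":-12,"tz":0,"yaw":-0.12},
    {"tx":11.2,"ty":-16,"tz":0,"yaw":-0.16},
    {"tx":14,"ty":-20,"tz":0,"yaw":-0.2}
  ]
}}

```text
time_s: 2.0
position: [448.4, 208.4, 253.6]
eef_rot: [0.0, 0.211, 0.978, 0.0]
wrist_force: [0.9, 0.5, 0.8]
grip_width: 38.8
grasp_force: 0.0
```

Request:
{"api": "arm_command", "payload": {
  "motion": [
    {"tx":1,"ty":-4.8,"tz":0,"yaw":0},
    {"tx":2,"ty":-9.6,"tz":0,"yaw":0},
    {"tx":3,"ty":-14.4,"tz":0,"yaw":0},
    {"tx":4,"ty":-19.2,"tz":0,"yaw":0},
    {"tx":5,"ty":-24,"tz":0,"yaw":0}
  ]
}}

```text
time_s: 2.5
position: [497.6, -31.9, 253.6]
eef_rot: [0.0, 0.21, 0.978, 0.0]
wrist_force: [1.5, 0.5, -0.1]
grip_width: 38.2
grasp_force: 0.0
```

Request:
{"api": "arm_command", "payload": {
  "motion": [
    {"tx":1,"ty":-4.8,"tz":0,"yaw":0},
    {"tx":2,"ty":-9.6,"tz":0,"yaw":0},
    {"tx":3,"ty":-14.4,"tz":0,"yaw":0},
    {"tx":4,"ty":-19.2,"tz":0,"yaw":0},
    {"tx":4.5,"ty":-24,"tz":0,"yaw":0}
  ]
}}

```text
time_s: 3.0
position: [542.8, -271.9, 253.2]
eef_rot: [0.0, 0.21, 0.978, 0.0]
wrist_force: [0.7, 0.7, 0.3]
grip_width: 38.2
grasp_force: 0.0
```

```bash
python3 - <<'E'
from h import *
s=env.state(); print(s["time_s"],s["position"],s["joint_positions"].round(3),s["eef_rot"])
E
```

```text
3.0 [ 542.79459724 -271.9289219   253.22480006] [-0.68   0.126  0.12   1.565  0.    -0.257] [1.97607211e-04 2.09860790e-01 9.77731255e-01 4.72862234e-05]
```

Request:
{"api": "arm_command", "payload": {
  "motion": [
    {"tx":0,"ty":-4.8,"tz":0,"yaw":0},
    {"tx":0,"ty":-4.8,"tz":-5,"yaw":0},
    {"tx":0,"ty":-4.8,"tz":-10,"yaw":0},
    {"tx":0,"ty":-4.8,"tz":-13,"yaw":0},
    {"tx":0,"ty":-4.8,"tz":-13,"yaw":0}
  ]
}}

```text
time_s: 3.5
position: [540.1, -315.8, 117.9]
eef_rot: [-0.004, 0.21, 0.978, 0.002]
wrist_force: [-0.6, 0.5, -0.3]
grip_width: 38.1
grasp_force: 0.0
```

```bash
python3 - <<'E'
from fit import *
s=env.state(); print(s["position"])
g=viewer.grab_frame("side"); f=viewer.grab_frame("top")
c=cv2.resize(g["image"][200:290,320:410,::-1],(600,600),interpolation=cv2.INTER_CUBIC)
def dots(P,col):
    for u in proj(g,np.array(P,float)): cv2.circle(c,tuple(int(v) for v in ((u-[320,200]+.5)*600/90)),3,col,-1)
p=np.array(s["position"]); dots([p+[0,0,-22],[542.8,-319.9,82]],(0,0,255))
x,y,t=542.8,-320,2.72
P=parts[1]; W=np.c_[x+np.cos(t)*P[:,0]-np.sin(t)*P[:,1],y+np.sin(t)*P[:,0]+np.cos(t)*P[:,1],P[:,2]]; dots(W,(0,255,0))
cv2.imwrite("pics/c2.png",c)
E
```

```text
[ 540.1 -315.8  117.9]
```

View pics/c2.png

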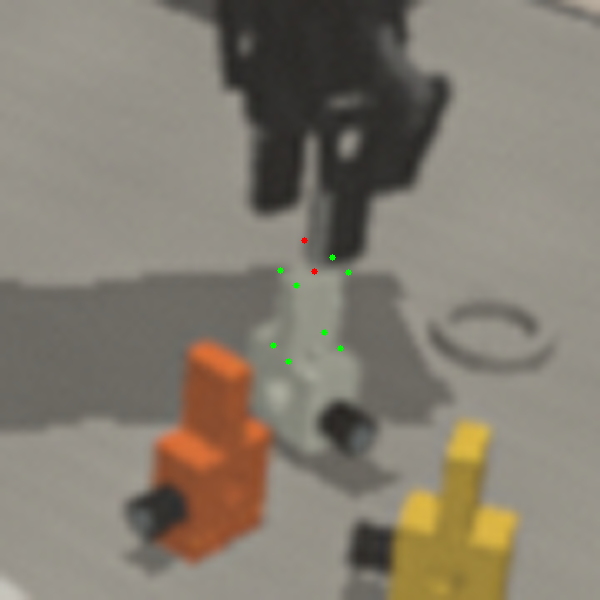

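```bash
python3 - <<'E'
from fit import *
f=viewer.grab_frame("top"); g=viewer.grab_frame("side")
t=cv2.imread("pics/top0.png")[:,:,::-1]; s=cv2.imread("pics/side0.png")[:,:,::-1]
# soft fit: 3-level render (bench ~, white with per-part mean fitted by least squares) 
ct=(358,190,386,214); cs=(352,232,384,276)
w,b=0,0
wh=[boxp(-12,12,-20,20,10,46),parts[1]]; ft=boxp(-12,12,-20,20,0,10)
def faces(p,F):
    x,y,th=p; c,sn=np.cos(th),np.sin(th); e=cam(F)[3]
    out=[]
    def T(P): P=np.array(P,float); return np.c_[x+c*P[:,0]-sn*P[:,1],y+sn*P[:,0]+c*P[:,1],P[:,2]]
    def box(B,lab):
        lo,hi=B.min(0),B.max(0)
        for a in range(3):
            for sgn,v in((-1,lo[a]),(1,hi[a])):
                o=[i for i in range(3) if i!=a]; q=[]
                for i,j in((0,0),(0,1),(1,1),(1,0)):
                    pt=[0,0,0]; pt[a]=v; pt[o[0]]=(lo,hi)[i][o[0]]; pt[o[1]]=(lo,hi)[j][o[1]]; q.append(pt)
                W=T(q); n=np.zeros(3); n[a]=sgn; n=np.array([c*n[0]-sn*n[1],sn*n[0]+c*n[1],n[2]])
                if n@(e-W.mean(0))>0: out.append((W,lab+a if lab else 4))
    box(ft,0); box(wh[0],1); 
    out.append((T(lens),5)); box(wh[1],1)
    return out
def render(p,F,cr,S=6):
    m=np.zeros(((cr[3]-cr[1])*S,(cr[2]-cr[0])*S),np.uint8)
    for W,l in faces(p,F):
        uv=(proj(F,W)-cr[:2]+.5)*S; cv2.fillConvexPoly(m,cv2.convexHull(uv.astype(np.float32)).astype(np.int32),int(l))
    return m
def cost(p):
    tot=0
    for F,im,cr in((f,t,ct),(g,s,cs)):
        S=6; m=render(p,F,cr,S); I=im[cr[1]:cr[3],cr[0]:cr[2]].mean(2)
        A=np.stack([cv2.resize((m==k).astype(np.float32),None,fx=1/S,fy=1/S,interpolation=cv2.INTER_AREA).ravel() for k in range(6)],1)
        A=cv2.GaussianBlur(A.reshape(I.shape+(6,)),(0,0),.6).reshape(-1,6)
        sol,*_=np.linalg.lstsq(A,I.ravel(),rcond=1e-3); tot+=np.abs(A@sol-I.ravel()).mean()
    return tot
for th in np.arange(2.3,3.3,.1):
    r=min((minimize(lambda q:cost([q[0],q[1],th]),x0,method="Nelder-Mead",options=dict(initial_simplex=np.array(x0)+np.array([[0,0],[6,0],[0,6]]))) for x0 in((543,-320),(538,-316))),key=lambda r:r.fun)
    print(round(th,2),r.x,round(r.fun,2))
E
```

```text
2.3 [ 553.3 -330.1] 25.53
2.4 [ 552.3 -327.3] 25.53
2.5 [ 547.1 -321.4] 24.55
2.6 [ 545.2 -320.1] 21.97
2.7 [ 544.4 -319.5] 19.35
2.8 [ 543.3 -319. ] 17.24
2.9 [ 541.8 -318.7] 17.06
3.0 [ 540.1 -318.4] 18.7
3.1 [ 537.9 -318.5] 20.69
3.2 [ 534.4 -318.3] 21.97
```

Request:
{"api": "arm_command", "payload": {
  "motion": [
    {"tx":0,"ty":0.1,"tz":0,"yaw":0.14},
    {"tx":0,"ty":0.1,"tz":-1.5,"yaw":0.14},
    {"tx":0,"ty":0.1,"tz":-3.5,"yaw":0.14},
    {"tx":0,"ty":0.1,"tz":-4.8,"yaw":0.14},
    {"tx":0,"ty":0.1,"tz":-4.8,"yaw":0.14}
  ]
}}

```text
time_s: 4.2
position: [541.7, -316.0, 73.2]
eef_rot: [-0.001, 0.142, 0.99, 0.001]
wrist_force: [-0.7, 0.8, -0.7]
grip_width: 38.6
grasp_force: 0.0
```

Request:
{"api": "arm_command", "payload": {
  "motion": [
    {"tx":0,"ty":0,"tz":0,"yaw":0},
    {"tx":0,"ty":0,"tz":0,"yaw":0},
    {"tx":0,"ty":0,"tz":0,"yaw":0}
  ],
  "jaw": 0,
  "newtons": 30
}}

```text
time_s: 4.5
position: [543.0, -317.1, 76.2]
eef_rot: [0.001, 0.141, 0.99, -0.0]
wrist_force: [-1.0, -0.3, -1.8]
grip_width: 11.5
grasp_force: 32.9
```

Request:
{"api": "arm_command", "payload": {
  "motion": [
    {"tx":0,"ty":0,"tz":0,"yaw":0},
    {"tx":0,"ty":0,"tz":0,"yaw":0},
    {"tx":0,"ty":0,"tz":0,"yaw":0}
  ]
}}

```text
time_s: 4.8
position: [542.9, -317.1, 76.0]
eef_rot: [0.0, 0.141, 0.99, -0.0]
wrist_force: [-0.5, -0.6, 4.2]
grip_width: 11.4
grasp_force: 33.7
```

Request:
{"api": "arm_command", "payload": {
  "motion": [
    {"tx":0,"ty":0,"tz":1,"yaw":0},
    {"tx":0,"ty":0,"tz":4,"yaw":-0.1},
    {"tx":0.3,"ty":1,"tz":5.7,"yaw":-0.24},
    {"tx":0.7,"ty":3,"tz":5.7,"yaw":-0.38},
    {"tx":1.2,"ty":5,"tz":5.7,"yaw":-0.52}
  ],
  "newtons": 40
}}

```text
time_s: 5.3
position: [554.9, -266.7, 133.6]
eef_rot: [0.001, 0.394, 0.919, -0.0]
wrist_force: [-0.5, -0.5, -2.5]
grip_width: 11.6
grasp_force: 39.3
```

Request:
{"api": "arm_command", "payload": {
  "motion": [
    {"tx":0.5,"ty":2,"tz":0,"yaw":-0.14},
    {"tx":1,"ty":4,"tz":0,"yaw":-0.28},
    {"tx":1.5,"ty":6,"tz":0,"yaw":-0.42},
    {"tx":2,"ty":8,"tz":0,"yaw":-0.56},
    {"tx":2.5,"ty":10,"tz":0,"yaw":-0.7}
  ]
}}

```text
time_s: 5.8
position: [579.6, -165.9, 132.7]
eef_rot: [-0.0, 0.685, 0.729, 0.0]
wrist_force: [0.7, 0.2, -2.3]
grip_width: 11.2
grasp_force: 39.3
```

Request:
{"api": "arm_command", "payload": {
  "motion": [
    {"tx":0.5,"ty":2,"tz":0,"yaw":-0.14},
    {"tx":1,"ty":4,"tz":0,"yaw":-0.28},
    {"tx":1.5,"ty":5.9,"tz":0,"yaw":-0.42},
    {"tx":1.5,"ty":5.9,"tz":0,"yaw":-0.56},
    {"tx":1.5,"ty":5.9,"tz":0,"yaw":-0.59}
  ]
}}

```text
time_s: 6.3
position: [594.6, -106.9, 132.7]
eef_rot: [-0.0, 0.867, 0.499, -0.0]
wrist_force: [1.0, -0.0, -2.3]
grip_width: 11.3
grasp_force: 39.3
```

Request:
{"api": "arm_command", "payload": {
  "motion": [
    {"tx":0,"ty":0,"tz":0,"yaw":0},
    {"tx":0,"ty":0,"tz":0,"yaw":0},
    {"tx":0,"ty":0,"tz":0,"yaw":0}
  ]
}}

```text
time_s: 6.6
position: [594.5, -107.9, 132.4]
eef_rot: [0.0, 0.865, 0.501, -0.0]
wrist_force: [-1.0, 0.5, -1.1]
grip_width: 11.3
grasp_force: 39.3
```

```bash
python3 - <<'E'
from h import *
s=env.state(); print(s["time_s"],s["position"].round(1),s["joint_positions"].round(2),s["eef_rot"].round(4),s["wrist_force"],s["grip_width"])
f=viewer.grab_frame("top"); g=viewer.grab_frame("side")
np.savez("pre.npz",t=f["image"],s=g["image"])
o=np.zeros((600,800,3),np.uint8)
o[:600,:400]=cv2.resize(f["image"][160:235,280:330,::-1],(400,600),interpolation=cv2.INTER_CUBIC)
o[:600,400:]=cv2.resize(g["image"][170:245,290:340,::-1],(400,600),interpolation=cv2.INTER_CUBIC)
cv2.imwrite("pics/pre.png",o)
E
```

```text
6.6 [ 594.5 -107.9  132.4] [-0.4   0.13 -0.1   1.35 -0.    1.7 ] [ 0.      0.8654  0.501  -0.    ] [-1.00454902  0.45638536 -1.12614329] 11.321772588674879
```

View pics/pre.png

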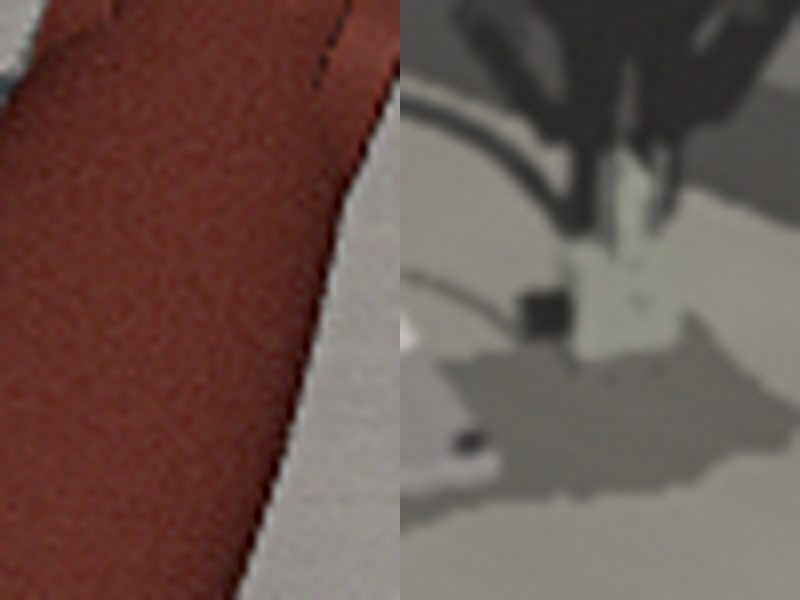

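```bash
python3 - <<'E'
from h import *
np.set_printoptions(suppress=True,precision=1)
g=viewer.grab_frame("side"); p=env.state()["position"]
d=np.array([np.cos(1.05),np.sin(1.05),0])
for off in(-3,0,3): print("bore rear pred",proj(g,[p[0],p[1],p[2]-48]+d*(off-12)))
tip=np.array([521.1,23.8,85])+np.array([.866*130-.5*45,-.5*130-.866*45,0]); print("tip pred",proj(g,tip),"seen 313.9 201.9")
im=g["image"][200:216,312:330]; print(im.min(2)); 
for ax in np.eye(3): print("px per 3mm",proj(g,tip+3*ax)-proj(g,tip))
E
```

```text
bore rear pred [[318.9 208.7]]
bore rear pred [[318.5 208.2]]
bore rear pred [[318.2 207.8]]
tip pred [[313.5 201.3]] seen 313.9 201.9
[[105 110 107  99  93 118 132 132 128 126 127 130 131 130 131 131 131 131]
 [129 130 127 117 107 120 131 131 130 130 131 132 132 130 131 132 131 131]
 [130 132 134 129 117 124 129 126 129 129 131 131 129 131 130 131 132 131]
 [123 131 132 131 127 129 126 124 127 131 131 131 131 130 132 132 131 130]
 [117 129 131 132 131 131 131 129 131 132 132 133 132 132 133 132 132 132]
 [118 129 132 132 131 132 132 131 131 131 132 131 131 130 132 134 133 133]
 [117 129 132 131 132 131 129 127 128 129 132 132 131 132 133 132 132 134]
 [114 130 132 131 133 131 127 118 120 126 131 132 133 131 133 131 132 132]
 [113 131 132 131 130 133 129 121 120 127 131 133 131 126 126 129 132 134]
 [116 132 132 132 129 130 131 129 127 130 132 131 124 108 104 117 129 133]
 [120 134 134 132 132 129 131 132 131 132 133 132 123 104  92  98 116 129]
 [124 135 133 132 131 131 133 132 132 133 133 133 121 103  93  92 102 121]
 [128 134 133 132 132 131 131 132 131 129 129 125 112 100  93  92  95 113]
 [128 136 133 130 128 125 124 122 118 116 114 109  99  94  93  93  92  98]
 [116 123 123 118 114 107 105 100  98  97  96  95  93  92  93  92  90  91]
 [ 94 100 104 101  97  96  97  93  90  90  91  92  93  92  92  92  92  92]]
px per 3mm [[ 0.6 -0.3]]
px per 3mm [[-0.8 -0.3]]
px per 3mm [[ 0.  -0.9]]
```

Request:
{"api": "arm_command", "payload": {
  "motion": [
    {"tx":0.4,"ty":0.4,"tz":0.05,"yaw":0},
    {"tx":0.75,"ty":1.0,"tz":0.05,"yaw":0},
    {"tx":1.0,"ty":1.5,"tz":0.05,"yaw":0},
    {"tx":1.2,"ty":1.9,"tz":0.05,"yaw":0},
    {"tx":1.35,"ty":2.15,"tz":0.05,"yaw":0}
  ]
}}

```text
time_s: 7.25
position: [608.3, -85.7, 132.8]
eef_rot: [-0.0, 0.865, 0.501, -0.0]
wrist_force: [-1.2, -0.4, -2.1]
grip_width: 11.2
grasp_force: 39.3
```

Request:
{"api": "arm_command", "payload": {
  "motion": [
    {"tx":0.1,"ty":0.17,"tz":0,"yaw":0},
    {"tx":0.2,"ty":0.35,"tz":0,"yaw":0},
    {"tx":0.3,"ty":0.52,"tz":0,"yaw":0},
    {"tx":0.4,"ty":0.69,"tz":0,"yaw":0},
    {"tx":0.4,"ty":0.69,"tz":0,"yaw":0}
  ]
}}

```text
time_s: 7.75
position: [612.2, -79.3, 132.9]
eef_rot: [0.0, 0.866, 0.501, 0.0]
wrist_force: [-0.1, -0.8, -1.0]
grip_width: 11.4
grasp_force: 39.3
```

Request:
{"api": "arm_command", "payload": {
  "motion": [
    {"tx":0.2,"ty":0.35,"tz":0,"yaw":0},
    {"tx":0.4,"ty":0.69,"tz":0,"yaw":0},
    {"tx":0.6,"ty":1.04,"tz":0,"yaw":0},
    {"tx":0.75,"ty":1.3,"tz":0,"yaw":0},
    {"tx":0.75,"ty":1.3,"tz":0,"yaw":0}
  ]
}}

```text
time_s: 8.25
position: [619.8, -65.9, 132.8]
eef_rot: [0.0, 0.865, 0.501, 0.0]
wrist_force: [-1.1, 0.0, -0.9]
grip_width: 11.6
grasp_force: 39.3
```

```bash
python3 - <<'E'
from h import *
s=env.state(); print(s["position"].round(1),s["wrist_force"],s["wrist_torque"])
g=viewer.grab_frame("side"); f=viewer.grab_frame("top")
o=np.zeros((600,800,3),np.uint8)
o[:,:400]=cv2.resize(g["image"][165:225,285:325,::-1],(400,600),interpolation=cv2.INTER_CUBIC)
# rectified rod view from the initial top picture at z=85, 2px/mm, rail frame
I=cv2.imread("pics/top0.png"); X,Y=np.meshgrid(np.arange(-60,160,.55),np.arange(170,-80,-.55))
c,sn=np.cos(-.524),np.sin(-.524); W=np.c_[521.1+c*X.ravel()-sn*Y.ravel(),23.8+sn*X.ravel()+c*Y.ravel(),np.full(X.size,85.)]
uv=proj(f,W).astype(np.float32).reshape(X.shape+(2,))
r=cv2.remap(I,uv[...,0],uv[...,1],cv2.INTER_CUBIC)
# centreline: along rays from the bend centre
gr=I.mean(2).astype(np.float32)
rr=np.arange(110,155,.25)
for a in range(0,96,6):
    x,y=rr*np.cos(np.radians(a)),rr*np.sin(np.radians(a))
    Wp=np.c_[521.1+c*x-sn*y,23.8+sn*x+c*y,np.full(x.size,85.)]; u=proj(f,Wp).astype(np.float32)
    v=cv2.remap(gr,u[:,:1],u[:,1:],cv2.INTER_LINEAR).ravel(); w=np.clip(85-v,0,None)
    i=v.argmin(); m=np.abs(rr-rr[i])<9; print(a,round((rr*w*m).sum()/max((w*m).sum(),1e-9),1),rr[i],round(v.min()))
r=r[:600,:400]; o[:r.shape[0],400:400+r.shape[1]]=r
cv2.imwrite("pics/thr.png",o)
E
```

```text
[619.8 -65.9 132.8] [-1.1365291   0.04577946 -0.89258963] [-0.0116357  -0.0165625  -0.00517963]
0 128.8 127.0 46
6 129.4 128.5 44
12 131.1 128.5 40
18 134.2 132.0 45
24 136.1 133.25 44
30 138.3 136.25 40
36 139.8 140.25 48
42 141.1 139.25 43
48 140.8 139.5 41
54 139.1 137.5 44
60 137.8 137.0 43
66 134.9 133.75 45
72 131.8 131.75 42
78 129.7 128.75 39
84 127.9 126.5 41
90 127.2 125.75 37
```

View pics/thr.png

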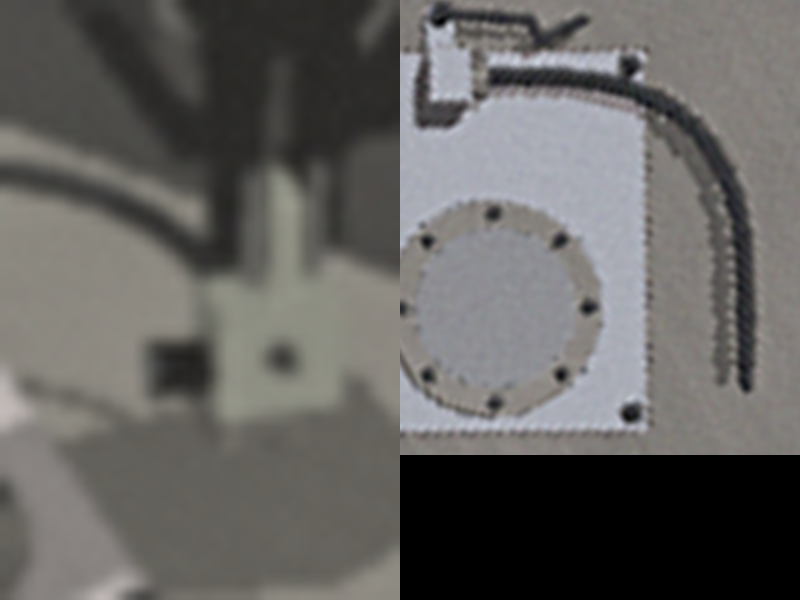

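The side crop shows the carrier threaded, with the rod tip visible in the bore at crop (280,357) and the lens to the left, on the inside. The rectified top view shows the rod bulging outward around 45°. Next I'll plan waypoints along the measured centreline.

```bash
cat > plan.py <<'E'
from h import *
from scipy.interpolate import UnivariateSpline
np.set_printoptions(suppress=True,precision=2,linewidth=150)
f=viewer.grab_frame("top"); gr=cv2.imread("pics/top0.png").mean(2).astype(np.float32)
c,sn=np.cos(-.524),np.sin(-.524); O=np.array([521.1,23.8])
def w(x,y): return np.c_[O[0]+c*x-sn*y,O[1]+sn*x+c*y]
def cross(p,n):
    t=np.arange(-14,14,.25); q=np.array(p)+t[:,None]*np.array(n)
    u=proj(f,np.c_[w(q[:,0],q[:,1]),np.full(len(t),85.)]).astype(np.float32)
    v=cv2.remap(gr,u[:,:1],u[:,1:],cv2.INTER_LINEAR).ravel()
    k=np.clip(80-v,0,None)*(np.abs(t-t[v.argmin()])<7); return np.array(p)+np.array(n)*(t*k).sum()/k.sum()
P=[cross((130,y),(1,0)) for y in range(-36,0,6)]
P+=[cross((r*np.cos(np.radians(a)),r*np.sin(np.radians(a))),(np.cos(np.radians(a)),np.sin(np.radians(a)))) for a,r in zip(range(0,91,6),[129,129,131,134,136,138,140,141,141,139,138,135,132,130,128,127])]
P+=[cross((x,127),(0,1)) for x in(-5,-8)]
P=np.array(P)
s=np.r_[0,np.cumsum(np.linalg.norm(np.diff(P,axis=0),axis=1))]
sx,sy=UnivariateSpline(s,P[:,0],k=4,s=len(s)*.3),UnivariateSpline(s,P[:,1],k=4,s=len(s)*.3)
E
python3 - <<'E'
from plan import *
print(P.T)
s0=s[0]+8
for k in np.arange(s0,s[-1]+4,8):
    x,y=sx(k),sy(k); d=np.arctan2(sy.derivative()(k),sx.derivative()(k))
    print(round(k),"M",np.array([x,y]),"W",w(x,y)[0],"yaw",round(float(d)-.524,3))
E
```

```text
[[129.26 129.09 129.13 129.6  129.48 129.69 128.67 128.63 127.95 127.49 124.09 119.63 113.12 104.74  94.14  81.81  68.89  54.83  40.73  26.97  13.37
    0.    -5.    -8.  ]
 [-36.   -30.   -24.   -18.   -12.    -6.     0.    13.52  27.2   41.43  55.25  69.07  82.19  94.31 104.55 112.6  119.32 123.16 125.36 126.89 127.18
  127.16 127.34 126.91]]
8 M [129.12 -27.92] W [618.92 -64.97] yaw 1.067
16 M [129.07 -20.38] W [622.66 -58.43] yaw 1.041
24 M [129.17 -12.59] W [626.64 -51.73] yaw 1.029
32 M [129.32  -4.61] W [630.76 -44.89] yaw 1.03
40 M [129.41   3.52] W [634.91 -37.91] yaw 1.042
48 M [129.38  11.73] W [638.99 -30.78] yaw 1.062
56 M [129.13  19.99] W [642.91 -23.51] yaw 1.092
64 M [128.61  28.23] W [646.58 -16.11] yaw 1.129
72 M [127.76  36.42] W [649.94  -8.59] yaw 1.174
80 M [126.51  44.49] W [652.9   -0.98] yaw 1.226
88 M [124.84  52.41] W [655.41   6.72] yaw 1.286
96 M [122.69  60.13] W [657.41  14.47] yaw 1.352
104 M [120.04  67.6 ] W [658.86  22.26] yaw 1.424
112 M [116.88  74.77] W [659.71  30.06] yaw 1.502
120 M [113.18  81.61] W [659.93  37.83] yaw 1.585
128 M [108.94  88.06] W [659.49  45.53] yaw 1.672
136 M [104.17  94.09] W [658.37  53.14] yaw 1.761
144 M [98.87 99.66] W [656.57  60.62] yaw 1.852
152 M [ 93.06 104.75] W [654.09  67.93] yaw 1.943
160 M [ 86.77 109.34] W [650.94  75.05] yaw 2.031
168 M [ 80.03 113.41] W [647.14  81.95] yaw 2.116
176 M [ 72.89 116.96] W [642.73  88.6 ] yaw 2.197
184 M [ 65.39 119.98] W [637.74  94.96] yaw 2.272
192 M [ 57.58 122.48] W [632.24 101.03] yaw 2.342
200 M [ 49.54 124.47] W [626.28 106.78] yaw 2.406
208 M [ 41.34 125.98] W [619.93 112.19] yaw 2.465
216 M [ 33.06 127.03] W [613.28 117.24] yaw 2.518
224 M [ 24.79 127.64] W [606.43 121.91] yaw 2.567
232 M [ 16.62 127.87] W [599.46 126.2 ] yaw 2.612
240 M [  8.65 127.75] W [592.51 130.08] yaw -3.631
248 M [  1.01 127.34] W [585.69 133.55] yaw -3.594
256 M [ -6.2 126.7] W [579.13 136.6 ] yaw -3.56
```

Request:
{"api": "arm_command", "payload": {
  "motion": [
    {"tx":0.23,"ty":0.41,"tz":0,"yaw":0},
    {"tx":0.46,"ty":0.83,"tz":0,"yaw":0},
    {"tx":0.69,"ty":1.24,"tz":0,"yaw":0},
    {"tx":0.91,"ty":1.66,"tz":0,"yaw":0},
    {"tx":1.14,"ty":2.07,"tz":0,"yaw":0}
  ]
}}

```text
time_s: 8.9
position: [631.2, -45.2, 132.8]
eef_rot: [0.0, 0.866, 0.501, 0.0]
wrist_force: [0.1, 0.1, -2.4]
grip_width: 11.4
grasp_force: 39.3
```

Request:
{"api": "arm_command", "payload": {
  "motion": [
    {"tx":0.21,"ty":0.36,"tz":0,"yaw":0},
    {"tx":0.42,"ty":0.72,"tz":0,"yaw":0.01},
    {"tx":0.63,"ty":1.08,"tz":0,"yaw":0.02},
    {"tx":0.83,"ty":1.45,"tz":0,"yaw":0.03},
    {"tx":0.83,"ty":1.45,"tz":0,"yaw":0.03}
  ]
}}

```text
time_s: 9.4
position: [639.5, -30.7, 132.8]
eef_rot: [0.0, 0.858, 0.514, 0.0]
wrist_force: [0.2, 0.3, -1.0]
grip_width: 11.3
grasp_force: 39.3
```

Request:
{"api": "arm_command", "payload": {
  "motion": [
    {"tx":0.19,"ty":0.36,"tz":0,"yaw":0.01},
    {"tx":0.38,"ty":0.72,"tz":0,"yaw":0.02},
    {"tx":0.57,"ty":1.08,"tz":0,"yaw":0.035},
    {"tx":0.75,"ty":1.44,"tz":0,"yaw":0.045},
    {"tx":0.75,"ty":1.44,"tz":0,"yaw":0.045}
  ]
}}

```text
time_s: 9.9
position: [647.0, -16.3, 132.8]
eef_rot: [0.0, 0.846, 0.533, 0.0]
wrist_force: [-0.1, 0.6, -1.9]
grip_width: 11.3
grasp_force: 39.3
```

Request:
{"api": "arm_command", "payload": {
  "motion": [
    {"tx":0.16,"ty":0.38,"tz":0,"yaw":0.025},
    {"tx":0.32,"ty":0.76,"tz":0,"yaw":0.05},
    {"tx":0.47,"ty":1.14,"tz":0,"yaw":0.075},
    {"tx":0.62,"ty":1.53,"tz":0,"yaw":0.1},
    {"tx":0.62,"ty":1.53,"tz":0,"yaw":0.1}
  ]
}}

```text
time_s: 10.4
position: [653.1, -0.9, 132.8]
eef_rot: [-0.0, 0.818, 0.575, 0.0]
wrist_force: [0.7, -0.3, -1.2]
grip_width: 11.3
grasp_force: 39.3
```

Request:
{"api": "arm_command", "payload": {
  "motion": [
    {"tx":0.13,"ty":0.38,"tz":0,"yaw":0.03},
    {"tx":0.25,"ty":0.77,"tz":0,"yaw":0.06},
    {"tx":0.35,"ty":1.15,"tz":0,"yaw":0.095},
    {"tx":0.44,"ty":1.54,"tz":0,"yaw":0.13},
    {"tx":0.44,"ty":1.54,"tz":0,"yaw":0.13}
  ]
}}

```text
time_s: 10.9
position: [657.5, 14.5, 132.8]
eef_rot: [0.0, 0.779, 0.627, 0.0]
wrist_force: [-0.1, 1.2, -1.9]
grip_width: 11.5
grasp_force: 39.3
```

Request:
{"api": "arm_command", "payload": {
  "motion": [
    {"tx":0.08,"ty":0.39,"tz":0,"yaw":0.035},
    {"tx":0.14,"ty":0.78,"tz":0,"yaw":0.07},
    {"tx":0.19,"ty":1.17,"tz":0,"yaw":0.11},
    {"tx":0.23,"ty":1.56,"tz":0,"yaw":0.15},
    {"tx":0.23,"ty":1.56,"tz":0,"yaw":0.15}
  ]
}}

```text
time_s: 11.4
position: [659.7, 30.1, 132.9]
eef_rot: [0.0, 0.73, 0.684, 0.0]
wrist_force: [0.3, -1.0, -1.1]
grip_width: 11.3
grasp_force: 39.3
```

Request:
{"api": "arm_command", "payload": {
  "motion": [
    {"tx":0.02,"ty":0.39,"tz":0,"yaw":0.04},
    {"tx":0.02,"ty":0.78,"tz":0,"yaw":0.083},
    {"tx":0.01,"ty":1.16,"tz":0,"yaw":0.125},
    {"tx":-0.02,"ty":1.54,"tz":0,"yaw":0.17},
    {"tx":-0.02,"ty":1.54,"tz":0,"yaw":0.17}
  ]
}}

```text
time_s: 11.9
position: [659.5, 45.2, 132.9]
eef_rot: [0.0, 0.669, 0.743, 0.0]
wrist_force: [-0.4, 0.6, -2.1]
grip_width: 11.1
grasp_force: 39.3
```

Request:
{"api": "arm_command", "payload": {
  "motion": [
    {"tx":-0.05,"ty":0.38,"tz":0,"yaw":0.045},
    {"tx":-0.11,"ty":0.76,"tz":0,"yaw":0.09},
    {"tx":-0.2,"ty":1.14,"tz":0,"yaw":0.135},
    {"tx":-0.29,"ty":1.51,"tz":0,"yaw":0.18},
    {"tx":-0.29,"ty":1.51,"tz":0,"yaw":0.18}
  ]
}}

```text
time_s: 12.4
position: [656.6, 60.1, 132.9]
eef_rot: [0.0, 0.6, 0.8, 0.0]
wrist_force: [0.6, -0.2, -1.6]
grip_width: 11.2
grasp_force: 39.3
```

Request:
{"api": "arm_command", "payload": {
  "motion": [
    {"tx":-0.12,"ty":0.37,"tz":0,"yaw":0.045},
    {"tx":-0.25,"ty":0.73,"tz":0,"yaw":0.09},
    {"tx":-0.4,"ty":1.09,"tz":0,"yaw":0.135},
    {"tx":-0.57,"ty":1.44,"tz":0,"yaw":0.18},
    {"tx":-0.57,"ty":1.44,"tz":0,"yaw":0.18}
  ]
}}

```text
time_s: 12.9
position: [650.8, 74.4, 132.9]
eef_rot: [0.0, 0.527, 0.85, 0.0]
wrist_force: [-0.3, 0.5, -1.9]
grip_width: 11.5
grasp_force: 39.3
```

Request:
{"api": "arm_command", "payload": {
  "motion": [
    {"tx":-0.18,"ty":0.35,"tz":0,"yaw":0.042},
    {"tx":-0.38,"ty":0.69,"tz":0,"yaw":0.085},
    {"tx":-0.59,"ty":1.02,"tz":0,"yaw":0.126},
    {"tx":-0.82,"ty":1.35,"tz":0,"yaw":0.166},
    {"tx":-0.82,"ty":1.35,"tz":0,"yaw":0.166}
  ]
}}

```text
time_s: 13.4
position: [642.5, 87.9, 132.8]
eef_rot: [-0.0, 0.454, 0.891, -0.0]
wrist_force: [-0.0, 0.5, -1.6]
grip_width: 11.1
grasp_force: 39.3
```

Request:
{"api": "arm_command", "payload": {
  "motion": [
    {"tx":-0.24,"ty":0.33,"tz":0,"yaw":0.038},
    {"tx":-0.49,"ty":0.65,"tz":0,"yaw":0.075},
    {"tx":-0.75,"ty":0.97,"tz":0,"yaw":0.11},
    {"tx":-1.03,"ty":1.28,"tz":0,"yaw":0.145},
    {"tx":-1.03,"ty":1.28,"tz":0,"yaw":0.145}
  ]
}}

```text
time_s: 13.9
position: [632.3, 100.6, 132.9]
eef_rot: [0.0, 0.389, 0.921, 0.0]
wrist_force: [-0.5, -0.7, -0.8]
grip_width: 11.3
grasp_force: 39.3
```

Request:
{"api": "arm_command", "payload": {
  "motion": [
    {"tx":-0.3,"ty":0.29,"tz":0,"yaw":0.032},
    {"tx":-0.6,"ty":0.57,"tz":0,"yaw":0.064},
    {"tx":-0.91,"ty":0.85,"tz":0,"yaw":0.094},
    {"tx":-1.23,"ty":1.12,"tz":0,"yaw":0.123},
    {"tx":-1.23,"ty":1.12,"tz":0,"yaw":0.123}
  ]
}}

```text
time_s: 14.4
position: [619.6, 112.4, 132.9]
eef_rot: [-0.0, 0.33, 0.944, 0.0]
wrist_force: [0.4, 0.4, -1.8]
grip_width: 11.3
grasp_force: 39.3
```

Request:
{"api": "arm_command", "payload": {
  "motion": [
    {"tx":-0.33,"ty":0.24,"tz":0,"yaw":0.025},
    {"tx":-0.67,"ty":0.48,"tz":0,"yaw":0.05},
    {"tx":-1.0,"ty":0.7,"tz":0,"yaw":0.075},
    {"tx":-1.34,"ty":0.92,"tz":0,"yaw":0.1},
    {"tx":-1.34,"ty":0.92,"tz":0,"yaw":0.1}
  ]
}}

```text
time_s: 14.9
position: [606.4, 120.8, 133.1]
eef_rot: [0.0, 0.282, 0.959, -0.0]
wrist_force: [-0.7, -3.3, -1.8]
grip_width: 11.2
grasp_force: 39.5
```

Request:
{"api": "arm_command", "payload": {
  "motion": [
    {"tx":-0.32,"ty":0.19,"tz":0,"yaw":0.02},
    {"tx":-0.64,"ty":0.37,"tz":0,"yaw":0.035},
    {"tx":-0.96,"ty":0.56,"tz":0,"yaw":0.05},
    {"tx":-1.28,"ty":0.75,"tz":0,"yaw":0.05},
    {"tx":-1.28,"ty":0.75,"tz":0,"yaw":0.05}
  ]
}}

```text
time_s: 15.4
position: [593.0, 129.3, 132.7]
eef_rot: [-0.001, 0.259, 0.966, 0.0]
wrist_force: [-2.0, -1.0, -1.8]
grip_width: 11.1
grasp_force: 39.4
```

Request:
{"api": "arm_command", "payload": {
  "motion": [
    {"tx":-0.2,"ty":0.115,"tz":0,"yaw":0},
    {"tx":-0.39,"ty":0.225,"tz":0,"yaw":0},
    {"tx":-0.58,"ty":0.335,"tz":0,"yaw":0},
    {"tx":-0.7,"ty":0.4,"tz":0,"yaw":0},
    {"tx":-0.7,"ty":0.4,"tz":0,"yaw":0}
  ]
}}

```text
time_s: 15.9
position: [586.1, 133.3, 132.6]
eef_rot: [-0.001, 0.259, 0.966, 0.0]
wrist_force: [-2.7, 0.2, -1.5]
grip_width: 11.1
grasp_force: 39.5
```

Request:
{"api": "arm_command", "payload": {
  "motion": [
    {"tx":-0.1,"ty":0.06,"tz":0,"yaw":0},
    {"tx":-0.2,"ty":0.115,"tz":0,"yaw":0},
    {"tx":-0.3,"ty":0.17,"tz":0,"yaw":0},
    {"tx":-0.3,"ty":0.17,"tz":0,"yaw":0}
  ]
}}

```text
time_s: 16.3
position: [584.1, 134.5, 133.0]
eef_rot: [0.0, 0.259, 0.966, 0.0]
wrist_force: [-0.0, -0.2, -1.2]
grip_width: 11.2
grasp_force: 39.4
```

Request:
{"api": "arm_command", "payload": {
  "motion": [
    {"tx":-0.09,"ty":0.05,"tz":0,"yaw":0},
    {"tx":-0.17,"ty":0.1,"tz":0,"yaw":0},
    {"tx":-0.17,"ty":0.1,"tz":0,"yaw":0}
  ]
}}

```text
time_s: 16.6
position: [583.6, 134.7, 133.2]
eef_rot: [0.002, 0.259, 0.966, -0.0]
wrist_force: [7.1, -2.8, -5.2]
grip_width: 11.3
grasp_force: 39.0
```

```bash
python3 - <<'E'
from h import *
s=env.state(); print(s["position"].round(1),s["wrist_force"],s["wrist_torque"])
f=viewer.grab_frame("top"); g=viewer.grab_frame("side")
o=np.zeros((600,800,3),np.uint8)
o[:,:400]=cv2.resize(g["image"][155:215,255:295,::-1],(400,600),interpolation=cv2.INTER_CUBIC)
o[:,400:]=cv2.resize(f["image"][150:210,215:255,::-1],(400,600),interpolation=cv2.INTER_CUBIC)
cv2.imwrite("pics/home.png",o)
E
```

```text
[583.6 134.7 133.2] [ 7.06233049 -2.83153747 -5.17980005] [-0.65662262 -1.58829367  0.06708434]
```

View pics/home.png

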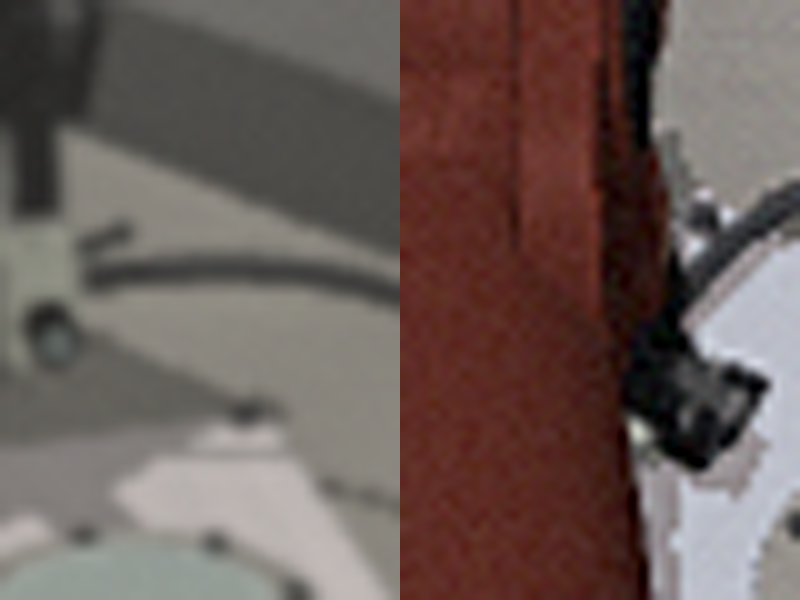

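The side crop shows the carrier against the post, lens inward, with the latch tip showing just behind its rear face at (105,235). I'll press a little more to tell the stop from the latch.

Request:
{"api": "arm_command", "payload": {
  "motion": [
    {"tx":-0.09,"ty":0.05,"tz":0,"yaw":0},
    {"tx":-0.17,"ty":0.1,"tz":0,"yaw":0},
    {"tx":-0.17,"ty":0.1,"tz":0,"yaw":0}
  ]
}}

```text
time_s: 17.0
position: [582.4, 135.3, 133.5]
eef_rot: [0.002, 0.259, 0.966, -0.0]
wrist_force: [8.4, -4.7, -5.4]
grip_width: 11.3
grasp_force: 39.0
```

Request:
{"api": "arm_command", "payload": {
  "motion": [
    {"tx":-0.09,"ty":0.05,"tz":0,"yaw":0},
    {"tx":-0.17,"ty":0.1,"tz":0,"yaw":0},
    {"tx":-0.17,"ty":0.1,"tz":0,"yaw":0}
  ]
}}

```text
time_s: 17.3
position: [581.1, 136.1, 133.8]
eef_rot: [0.003, 0.259, 0.966, -0.0]
wrist_force: [9.2, -5.3, -3.3]
grip_width: 11.5
grasp_force: 39.0
```

Request:
{"api": "arm_command", "payload": {
  "motion": [
    {"tx":0.2,"ty":-0.12,"tz":0,"yaw":0},
    {"tx":0.4,"ty":-0.24,"tz":0,"yaw":0},
    {"tx":0.51,"ty":-0.3,"tz":0,"yaw":0},
    {"tx":0.51,"ty":-0.3,"tz":0,"yaw":0}
  ]
}}

```text
time_s: 17.7
position: [582.8, 135.0, 132.4]
eef_rot: [-0.001, 0.259, 0.966, 0.0]
wrist_force: [-4.3, 2.4, 0.2]
grip_width: 11.1
grasp_force: 39.7
```

Request:
{"api": "arm_command", "payload": {
  "motion": [
    {"tx":0.1,"ty":-0.06,"tz":0,"yaw":0},
    {"tx":0.2,"ty":-0.12,"tz":0,"yaw":0},
    {"tx":0.2,"ty":-0.12,"tz":0,"yaw":0}
  ]
}}

```text
time_s: 18.0
position: [583.8, 134.5, 131.9]
eef_rot: [-0.003, 0.258, 0.966, 0.001]
wrist_force: [-6.3, 6.1, 0.4]
grip_width: 11.3
grasp_force: 39.8
```

Request:
{"api": "arm_command", "payload": {
  "motion": [
    {"tx":0.1,"ty":-0.06,"tz":0,"yaw":0},
    {"tx":0.2,"ty":-0.12,"tz":0,"yaw":0},
    {"tx":0.2,"ty":-0.12,"tz":0,"yaw":0}
  ]
}}

```text
time_s: 18.3
position: [585.6, 133.6, 132.0]
eef_rot: [-0.003, 0.258, 0.966, 0.001]
wrist_force: [-8.2, 7.0, 1.2]
grip_width: 11.3
grasp_force: 40.1
```

Request:
{"api": "arm_command", "payload": {
  "motion": [
    {"tx":-0.2,"ty":0.12,"tz":0,"yaw":0},
    {"tx":-0.3,"ty":0.18,"tz":0,"yaw":0},
    {"tx":-0.3,"ty":0.18,"tz":0,"yaw":0}
  ]
}}

```text
time_s: 18.6
position: [584.4, 133.9, 132.4]
eef_rot: [-0.001, 0.259, 0.966, 0.0]
wrist_force: [-2.0, 1.0, -2.9]
grip_width: 11.3
grasp_force: 39.3
```

Request:
{"api": "arm_command", "payload": {
  "motion": [
    {"tx":0,"ty":0,"tz":0,"yaw":0},
    {"tx":0,"ty":0,"tz":0,"yaw":0},
    {"tx":0,"ty":0,"tz":0,"yaw":0},
    {"tx":0,"ty":0,"tz":0,"yaw":0}
  ],
  "jaw": 40
}}

```text
time_s: 19.0
position: [585.2, 133.5, 133.1]
eef_rot: [0.0, 0.259, 0.966, 0.0]
wrist_force: [0.7, 0.5, -0.1]
grip_width: 34.2
grasp_force: 0.0
```

Request:
{"api": "arm_command", "payload": {
  "motion": [
    {"tx":0,"ty":0,"tz":2,"yaw":0},
    {"tx":0,"ty":0,"tz":5,"yaw":0},
    {"tx":0,"ty":0,"tz":10,"yaw":0},
    {"tx":-4,"ty":0,"tz":12,"yaw":0},
    {"tx":-8,"ty":0,"tz":12,"yaw":0}
  ]
}}

```text
time_s: 19.5
position: [506.2, 133.5, 256.7]
eef_rot: [0.003, 0.259, 0.966, 0.001]
wrist_force: [-0.3, 0.4, 0.0]
grip_width: 34.3
grasp_force: 0.0
```

Request:
{"api": "arm_command", "payload": {
  "motion": [
    {"tx":-3,"ty":4,"tz":0,"yaw":0},
    {"tx":-3,"ty":9,"tz":0,"yaw":0},
    {"tx":-3,"ty":14,"tz":0,"yaw":0},
    {"tx":-3,"ty":19,"tz":0,"yaw":0},
    {"tx":-3,"ty":24,"tz":0,"yaw":0}
  ]
}}

```text
time_s: 20.0
position: [474.6, 375.8, 253.2]
eef_rot: [0.001, 0.259, 0.966, 0.0]
wrist_force: [1.2, -1.5, 0.5]
grip_width: 34.1
grasp_force: 0.0
```

```bash
python3 - <<'E'
from h import *
np.set_printoptions(suppress=True,precision=1)
s=env.state(); print(s["time_s"],s["position"].round(1),s["wrist_force"])
f=viewer.grab_frame("top"); g=viewer.grab_frame("side")
o=np.zeros((600,800,3),np.uint8)
o[:300,:400]=cv2.resize(g["image"][155:200,240:300,::-1],(400,300),interpolation=cv2.INTER_CUBIC)
o[300:,:400]=cv2.resize(cv2.imread("pics/side0.png")[155:200,240:300],(400,300),interpolation=cv2.INTER_CUBIC)
o[:300,400:]=cv2.resize(f["image"][160:205,210:270,::-1],(400,300),interpolation=cv2.INTER_CUBIC)
o[300:,400:]=cv2.resize(cv2.imread("pics/top0.png")[160:205,210:270],(400,300),interpolation=cv2.INTER_CUBIC)
cv2.imwrite("pics/end.png",o); np.savez("end.npz",t=f["image"],s=g["image"])
E
```

```text
20.0 [474.6 375.8 253.2] [ 1.2 -1.5  0.5]
```

View pics/end.png

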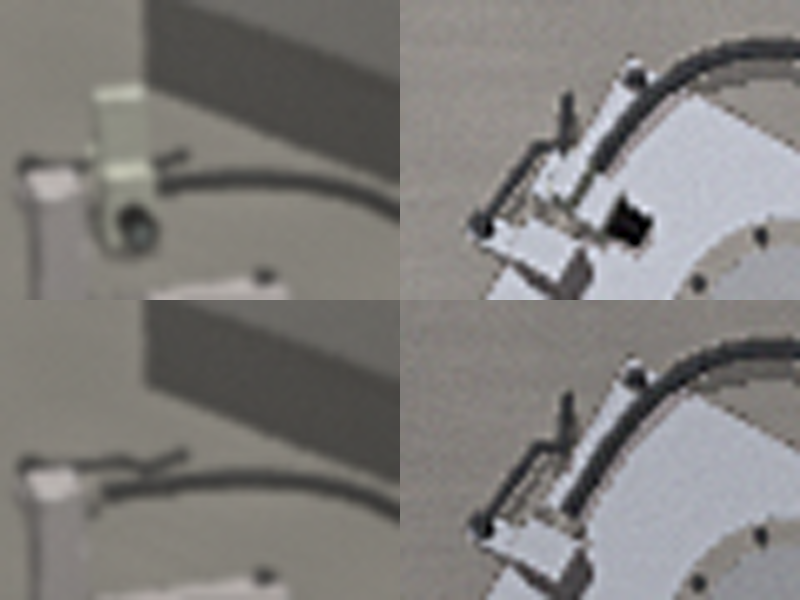

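```bash
python3 - <<'E'
from h import *
np.set_printoptions(suppress=True,precision=2)
f=viewer.grab_frame("top"); g=viewer.grab_frame("side")
a=cv2.imread("pics/top0.png").mean(2).astype(np.float32); b=f["image"].mean(2).astype(np.float32)
for x0,x1,y0,y1 in((221,232,180,196),(231,238,172,182)):
    T=a[y0:y1,x0:x1]; S=b[y0-3:y1+3,x0-3:x1+3]; r=cv2.matchTemplate(S,T,cv2.TM_CCOEFF_NORMED); i=np.unravel_index(r.argmax(),r.shape); print("latch shift",i[1]-3,i[0]-3,r.max().round(3),r[3,3].round(3))
c,s=np.cos(-.524),np.sin(-.524)
w=lambda x,y,z:np.array([521.1+c*x-s*y,23.8+s*x+c*y,z])
m=(b<50); m[:185]=0;m[200:]=0;m[:,:238]=0;m[:,252:]=0; yx=np.argwhere(m); u=yx.mean(0)[::-1]
W=atz(f,u,85.)[0]; d=W[:2]-[521.1,23.8]; print("lens barrel top M x,y",c*d[0]+s*d[1],-s*d[0]+c*d[1],"expect x~0,y~98",len(yx))
for off in(0,6,12): print(off,"tab top centre side pred",proj(g,w(off-.6,127.3,139)),"top pred",proj(f,w(off-.6,127.3,139)))
print("side seen tab ~",240+120/6.67,155+93/6.67)
E
```

```text
latch shift 0 0 0.922 0.922
latch shift 0 0 0.996 0.996
lens barrel top M x,y -0.652197309012962 99.18549742550184 expect x~0,y~98 27
0 tab top centre side pred [[257.3  167.89]] top pred [[234.78 185.58]]
6 tab top centre side pred [[259.11 167.67]] top pred [[235.73 184.02]]
12 tab top centre side pred [[260.91 167.45]] top pred [[236.68 182.46]]
side seen tab ~ 257.99100449775113 168.9430284857571
```

Measured carrier position is x ≈ -0.65 mm on the lens barrel, where home is about -0.6. The latch hasn't moved from its shut image (match 0.996). The carrier is home, so I'm handing in.

```bash
python3 -c "
from bench import finish_job
print(finish_job())"
```

```text
the job is handed in; nothing more can be done
None
```

The job is handed in: by my measurements the carrier is home against the stop collar, latched, lens inward, upright and released, in about 20 s of robot time; no verdict was returned.

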